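# Fetch the sanding block from behind the finishing supplies

### The arm

A 6-joint arm with a two-finger parallel gripper is mounted at the origin on the work surface. World frame = base frame: x ahead of the robot, y to its left, z up, the work surface at z = 0. Lengths are in m, angles in rad, forces in N, time in s.
With the tool pointing down it reaches from about 0.3 to 0.85 m from the base axis. Payload 4.2 kg.
Tool frame: the origin (TCP) lies between the finger pads; the fingertips stand 8 mm ahead of it and the grasp point (between the pads) lies 11 mm behind it; z points along the fingers, y is the line along which they close (so a half turn about z gives the same grasp; the last joint's range is limited). The gripper opens to 91 mm and grips with 3 to 60 N. Pads are 32 mm wide; open, the fingers measure 118 mm over their backs; the gripper's body (76 mm by 178 mm) begins 60 mm behind the grasp point.
Start: joints at [1.264, 0.32, 1.565, -0, 1.257, -0.02], TCP at [0.163, 0.552, 0.222] pointing down, gripper open.
Joint ranges: [-3.11, 3.11], [-0.84, 2.01], [0.21, 2.61], [-1.34, 4.49], [0.05, 2.63], [-2.56, 2.56]. Speed limits (rad/s): [2.57, 2.57, 3.14, 3.14, 3.14, 3.14].

### API

Orientations are given as a rotation vector (axis times angle).
In Python, from station import * gives the robot as it stands.
- The arm moves only by the tool apply_moves, never from a script. Its argument "rows" is a list of rows, each a list of 2 entries, a list of its own where there are three numbers: the shift along the tool's x, y, z in m, then the turn, a rotation vector about the tool's x, y, z in rad. A call has 1 to 20 rows; each row shifts and turns the commanded pose from where the row before left it, along the tool's axes as they then stand; what a row does not reach is not made up. A row lasts 1/12 s, in which the tool goes at most 41.7 mm and 7.16 degrees, less where a joint would pass 70% of its speed; a pose out of reach is approached as far as the arm can. A call is refused whole if a number of a shift passes 0.0417 or a number of a turn 0.125, either way. A call with a gripper value outside its range is refused whole. "hand" is the finger opening in m, from 0 to 0.0912, set as the call begins (left out, the last holds). The fingers move at their own pace and stop on an object; "squeeze" is the grip in N (left out, the last holds). Time passes only in rows, so rows that do not move let the fingers close. It gives the time, the measured TCP pose, the force, the opening and the grip force at its end, in the units of the state.
- read_state(): the state, without advancing time (a new reading comes with each control period).
- read_camera(name): name is "scene" or "top" or "wrist"; returns the picture (420x560x3 uint8, blue, green, red); there is no depth.
- get_calibration(name): a dict with "camera_matrix" (3x3 intrinsics, pixels), "dist_coeffs" ([k1, k2, p1, p2, k3] as OpenCV has them; the pictures are not rectified), "rvec" (rotation vector, rad) and "tvec" (3), from world to camera coordinates, as OpenCV has them; the wrist camera has in their place "T_tool_cam" (4x4, takes a point from camera to tool coordinates, whose origin is the TCP and whose axes are the flange's). Camera axes: x right, y down, z forward; pixel columns grow to the right and rows downward; lengths in m; the calibration is good to about 2 mm. A picture is of the moment at which its call begins: read the wrist's pose just before it. get_calibration takes no time and is no camera call.
- sign_off(): hands the job in; it is judged then, once.
The state is a dict: "time_s": time; "qpos": joint angles; "qd": joint speeds; "effort": joint torques, N m; "eef_pos": TCP position; "orientation": TCP orientation; "contact_force": force on the tool from outside, world axes, zero at the start; "wrist_torque": the same for the moment, N m; "grip_width": finger opening in m; "gripper_force": force on a finger pad.
Only numpy, scipy, OpenCV 4.12 (cv2) and the standard library are available. Lean on these libraries where they do the work, as an engineer would, in place of code of your own. Each camera call takes 0.05 s, during which the arm holds its last target. There are 200 camera calls.

### The job

The sanding block is boxed in behind the glue bottle, the varnish jar and the wax can: first stand all three upright in the red tray, then lay the sanding block flat in the middle of the blue mat, its long side along the mat's long side, and only then put the three back, each upright on the very spot where it stood at the start. Leave the small metal pot, the tape roll and the wooden star alone, and never tip a container over.

Things in the scene. Friction and masses are not known exactly. Their poses are not given: they have to be found in the camera images.
- glue_mid (a point): Glue bottle: white plastic with a blue band and an orange pointed cap. 50 mm diameter, straight-sided up to 74 mm above its foot, 100 mm tall over the cap; about 0.18 kg. The point is on its axis, half-way up, 50 mm above its foot. Stands upright on its flat foot; its z axis is its own axis; it is round, so its yaw means nothing.
- varnish_mid (a point): Varnish jar: amber glass with a pale paper label and a black lid. 54 mm diameter, straight-sided up to 68 mm above its foot, 84 mm tall over the 49 mm lid; about 0.22 kg. The point is on its axis, half-way up, 42 mm above its foot. Stands upright on its flat foot; its z axis is its own axis; it is round, so its yaw means nothing.
- wax_mid (a point): Wax can: green with a yellow stripe and a bare aluminium top. 46 mm diameter, straight-sided up to 86 mm above its foot, 92 mm tall; about 0.2 kg. The point is on its axis, half-way up, 46 mm above its foot. Stands upright on its flat foot; its z axis is its own axis; it is round, so its yaw means nothing.
- sander_mid (a point): Sanding block: wooden, a dark groove and two brass dots on top, a orange abrasive foot; 44 mm (its x) by 80 mm (its y, the long side) by 40 mm high, about 0.15 kg. The point is its centre, 20 mm above its underside. At the start it lies on the bay's board, some 10 mm behind the row of containers, long side roughly along the row, 40 mm free behind it.
- bay: Fixed wooden stock bay, open to its -x side: floor board 170 (its x) by 300 mm (its y), 8 mm thick; walls 8 mm thick, 50 mm above the table, round the rear half only (x > 0), inner faces at x = +77 and y = +-142 mm. Origin on the table (height 0) under the centre. The containers stand on the board in a row along y at x = -45 mm, 92 mm apart, in any order, the sanding block behind them.
- tray: Red plastic tray, fixed on the table, left or right of the bay: outside 280 mm (its x) by 130 mm (its y), 14 mm high, walls 5 mm thick, inner floor 5 mm above the table. Origin on the table under its centre. Room for the three containers in a row along x, some 85 mm apart.
- mat: Blue rubber mat with a white line near each short edge, fixed flat on the table on the side opposite to the tray: 100 mm (its x) by 150 mm (its y, the long side), 4 mm thick. Origin on the table under its centre.
- pot: Bystander: small steel pot with a brass lid, 36 mm diameter, 38 mm tall, in the rear left corner (+y) of the bay. Origin at the centre of its foot.
- tape: Bystander: yellow tape roll lying flat on the table, 80 mm outside diameter, 22 mm high, nearer to the robot than the bay. Origin at the centre of its underside.
- star: Bystander: six-pointed plywood star lying flat on the table, 80 mm across, 14 mm thick, nearer to the robot than the bay. Origin at the centre of its underside.

How it is judged:
By the outcome, as a careful person would: the job done as asked, in the order asked, and still so for the second after the job is handed in, with the robot touching nothing.
It also fails if it takes over 131 s, if anything falls off the work surface, if the arm or the gripper's body presses on something with over 40 N, if the wrist force passes 120 N, or if a joint passes its speed limit or range.

## Working session

There is one attempt and no reset: what is moved stays moved. The work goes in short steps, Python scripts to look and compute and a tool call to move; the robot and the scene stay as the last step left them, time stands still between calls to the robot, and variables do not carry over. Pictures are saved under pics/ and viewed, at most 14 in all, crops included, and the job is handed in when it is done.

Besides the shell and the picture viewer there is one more tool, called after "Emit:" as name(argument=value, ...), one argument or row to a line, values as JSON. apply_moves: Moves the arm, as the interface text tells. Its arguments: {"type":"object","properties":{"rows":{"type":"array","items":{"type":"array"}},"hand":{"type":"number"},"squeeze":{"type":"number"}},"required":["rows"]}

```bash
ls; mkdir -p pics
python3 - <<'E'
from station import *
import cv2
s=read_state();print(s)
for n in("top","scene"):
    cv2.imwrite(f"pics/{n}0.png",read_camera(n));print(n,get_calibration(n))
print(get_calibration("wrist"))
E
```

```text
pics
{'time_s': 0.0, 'qpos': array([ 1.26397881e+00,  3.20311752e-01,  1.56570026e+00, -9.73509967e-06,
        1.25739682e+00, -1.99990964e-02]), 'qd': array([-7.99563149e-04,  1.07805549e-03,  1.06337934e-04,  9.65252801e-05,
       -7.42926148e-05, -6.53616164e-04]), 'effort': array([-5.27826614e-04, -4.12468350e+01, -2.31968290e+01,  7.26736570e-02,
        4.59161145e-02, -1.42457034e-04]), 'eef_pos': array([0.16251848, 0.55103069, 0.22110063]), 'orientation': array([-4.48944838e-01, -3.10905871e+00,  2.81695550e-03]), 'contact_force': array([-0.32137343, -0.02586597, -0.42528882]), 'wrist_torque': array([4.99466915e-02, 6.87089023e-05, 3.99032143e-02]), 'gripper_force': 0.0, 'grip_width': 0.09138926325228462}
top {'camera_matrix': array([[453.55823856,   0.        , 280.88988484],
       [  0.        , 453.55823856, 213.92428677],
       [  0.        ,   0.        ,   1.        ]]), 'dist_coeffs': array([-0.05597017,  0.        ,  0.        ,  0.        ,  0.        ]), 'rvec': array([ 2.18223215, -2.13996902,  0.05250476]), 'tvec': array([0.01233399, 0.54128396, 0.95684251])}

[... 297 characters left out ...]
1.93588368, -0.73242968]), 'tvec': array([ 0.06015855, -0.36751776,  1.15385644])}
{'camera_matrix': array([[335.72712332,   0.        , 280.45401967],
       [  0.        , 335.72712332, 209.78290316],
       [  0.        ,   0.        ,   1.        ]]), 'dist_coeffs': array([-0.05582216,  0.        ,  0.        ,  0.        ,  0.        ]), 'T_tool_cam': array([[ 5.11584071e-04, -9.55867752e-01, -2.93796833e-01,
         8.48395055e-02],
       [ 9.99999868e-01,  4.75805084e-04,  1.93253505e-04,
        -7.75753764e-04],
       [-4.49347668e-05, -2.93796893e-01,  9.55867869e-01,
        -1.64238133e-01],
       [ 0.00000000e+00,  0.00000000e+00,  0.00000000e+00,
         1.00000000e+00]])}
```

View pics/top0.png

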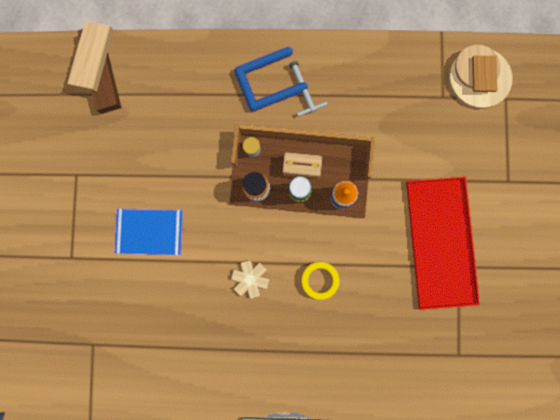

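View pics/scene0.png

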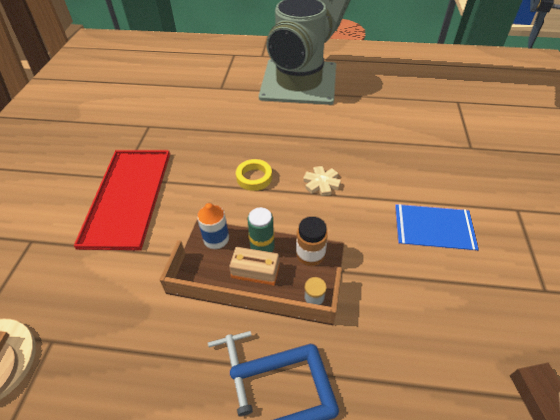

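```bash
cat > h.py <<'E'
import numpy as np, cv2
from scipy.spatial.transform import Rotation as R
from station import *
def cam(n,s=None):
    c=get_calibration(n);K=c["camera_matrix"];d=c["dist_coeffs"]
    if n=="wrist":
        T=np.eye(4);T[:3,:3]=R.from_rotvec(s["orientation"]).as_matrix();T[:3,3]=s["eef_pos"]
        W=np.linalg.inv(T@c["T_tool_cam"]);Rm,t=W[:3,:3],W[:3,3]
    else: Rm,t=cv2.Rodrigues(c["rvec"])[0],c["tvec"]
    return K,d,Rm,t
def toplane(C,px,z):
    K,d,Rm,t=C
    p=cv2.undistortPoints(np.float64(px).reshape(-1,1,2),K,d)[:,0]
    r=np.c_[p,np.ones(len(p))]@Rm; o=-Rm.T@t
    return o+r*((z-o[2])/r[:,2])[:,None]
def proj(C,P):
    K,d,Rm,t=C
    return cv2.projectPoints(np.float64(P).reshape(-1,1,3),cv2.Rodrigues(Rm)[0],t,K,d)[0][:,0]
def blob(m):
    cs=cv2.findContours(m.astype(np.uint8),cv2.RETR_EXTERNAL,cv2.CHAIN_APPROX_NONE)[0]
    return max(cs,key=cv2.contourArea)[:,0]
E
python3 - <<'E'
from h import *
im=cv2.imread("pics/top0.png");C=cam("top")
hsv=cv2.cvtColor(im,cv2.COLOR_BGR2HSV).astype(int);H,S,V=hsv[...,0],hsv[...,1],hsv[...,2]
yy,xx=np.mgrid[:420,:560]
red=((H<6)|(H>174))&(S>200)&(xx>395); bl=(H>95)&(H<125)&(S>120)&(xx<200)&(yy>190)
for n,m,z in(("tray",red,.014),("mat",bl,.004)):
    c=blob(m);w=toplane(C,c,z)[:,:2]
    print(n,cv2.minAreaRect((w*1000).astype(np.float32)))
cv2.imwrite("pics/crop0.png",cv2.resize(im[115:225,222:382],None,fx=5,fy=5,interpolation=cv2.INTER_CUBIC))
E
```

```text
tray ((486.9456787109375, -326.6145935058594), (277.49151611328125, 130.86227416992188), 5.337989330291748)
mat ((497.95550537109375, 319.6601867675781), (123.86781311035156, 97.18719482421875), 89.89412689208984)
```

View pics/crop0.png

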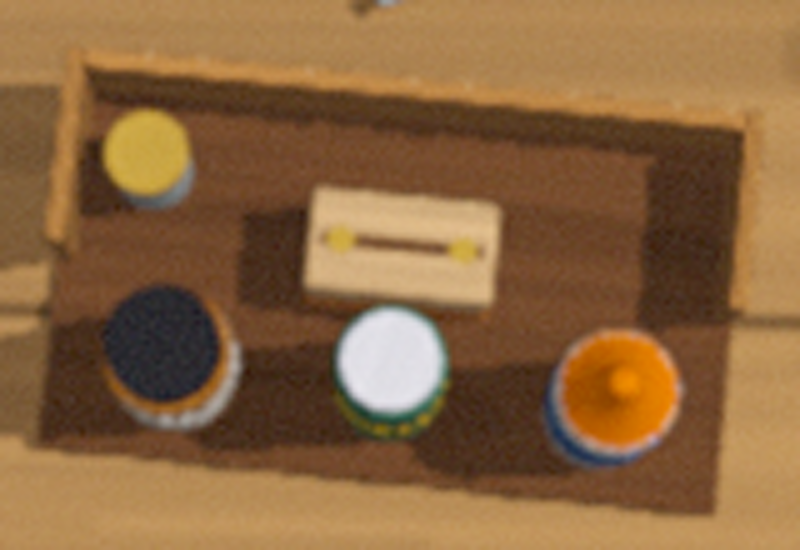

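Run:
```python
from h import *
C=cam("top")
P=[("varn",163,343,.084),("wax",391,357,.092),("gluetip",624,384,.1),("pot",147,152,.046),("s1",317,187,.048),("s2",501,205,.048),("s3",493,305,.048),("s4",304,290,.048),("fl",39,443,.008),("fr",715,513,.008),("rl",72,50,.05),("rr",760,115,.05),("d1",340,240,.048),("d2",464,251,.048)]
w={}
for n,u,v,z in P:
    w[n]=toplane(C,[((u+.5)/5-.5+222,(v+.5)/5-.5+115)],z)[0];print(n,w[n].round(4))
print("sander",np.mean([w[f's{i}'] for i in(1,2,3,4)],0)); print("bay c",np.mean([w[k] for k in("fl","fr","rl","rr")],0))
d=w["fl"]-w["fr"];print("bay yaw",np.degrees(np.arctan2(-d[0],d[1])))
d=w["varn"]-w["gluetip"];print("row yaw",np.degrees(np.arctan2(-d[0],d[1])),np.linalg.norm(d[:2]))
d=w["d1"]-w["d2"];print("sander yaw",np.degrees(np.arctan2(-d[0],d[1])))
d=w["s4"]+w["s1"]-w["s2"]-w["s3"];print("sander yaw",np.degrees(np.arctan2(-d[0],d[1])))
```

```text
varn [0.5978 0.0766 0.084 ]
wax [ 0.5923 -0.0166  0.092 ]
gluetip [ 0.5818 -0.1095  0.1   ]
pot [0.6863 0.0894 0.046 ]
s1 [0.6715 0.016  0.048 ]
s2 [ 0.6648 -0.0623  0.048 ]
s3 [ 0.6217 -0.0595  0.048 ]
s4 [0.6269 0.0207 0.048 ]
fl [0.5639 0.1378 0.008 ]
fr [ 0.5383 -0.1595  0.008 ]
rl [0.7297 0.1226 0.05  ]
rr [ 0.7049 -0.1717  0.05  ]
d1 [0.6487 0.0058 0.048 ]
d2 [ 0.6447 -0.0469  0.048 ]
sander [ 0.64621465 -0.02129274  0.048     ]
bay c [ 0.63421478 -0.01772125  0.029     ]
bay yaw -4.918624502635869
row yaw -4.905567901345185 0.18669765082191658
sander yaw -4.300504612837636
sander yaw -4.287063114793211
```

The top view shows the bay with varnish (+y), wax (middle) and glue (-y). The tray is at -y and the mat at +y. I'll move the wrist camera over the row for a closer measurement.

Emit:
apply_moves(
  rows=[
    [[0,0,0],[0,0,-0.1]],
    [[0,0,0],[0,0,-0.1]],
    [[-0.027,-0.026,0],[0,0,0]],
    [[-0.027,-0.026,0],[0,0,0]],
    [[-0.027,-0.026,0],[0,0,0]],
    [[-0.027,-0.026,0],[0,0,0]],
    [[-0.027,-0.026,0],[0,0,0]],
    [[-0.027,-0.026,0],[0,0,0]],
    [[-0.027,-0.026,0],[0,0,0]],
    [[-0.027,-0.026,0],[0,0,0]],
    [[-0.027,-0.026,0],[0,0,0]],
    [[-0.027,-0.026,0],[0,0,0]],
    [[-0.027,-0.026,0],[0,0,0]],
    [[-0.027,-0.026,0],[0,0,0]],
    [[-0.027,-0.026,0],[0,0,0]],
    [[-0.027,-0.026,0],[0,0,0]],
    [[-0.027,-0.026,0],[0,0,0]],
    [[-0.027,-0.026,0],[0,0,0]],
    [[-0.027,-0.026,0],[0,0,0]],
    [[-0.027,-0.026,0],[0,0,0]],
  ],
  hand=0.091,
)

```text
time_s: 1.77
eef_pos: [0.607, 0.0415, 0.2215]
orientation: [-0.137, -3.138, -0.0]
contact_force: [1.5, -0.2, 0.3]
grip_width: 0.0908
gripper_force: 0.0
```

Emit:
apply_moves(
  rows=[
    [[-0.03,-0.026,0],[0,0,0]],
    [[-0.02,-0.02,0],[0,0,0]],
    [[0,0,0],[0,0,0]],
    [[0,0,0],[0,0,0]],
  ],
)

```text
time_s: 2.1
eef_pos: [0.6523, -0.0082, 0.2206]
orientation: [-0.14, -3.136, -0.001]
contact_force: [-0.7, 0.4, 0.3]
grip_width: 0.091
gripper_force: 0.0
```

Run:
```python
from h import *
s=read_state();print(s["eef_pos"],s["orientation"],s["time_s"]);im=read_camera("wrist");cv2.imwrite("pics/w1.png",im)
import pickle;pickle.dump(s,open("s1.pkl","wb"))
cv2.imwrite("pics/w1b.png",cv2.resize(im,(800,600),interpolation=cv2.INTER_CUBIC))
```

```text
[ 0.65227508 -0.00821897  0.22062651] [-1.40053651e-01 -3.13633115e+00 -6.12854355e-04] 2.1
```

View pics/w1b.png

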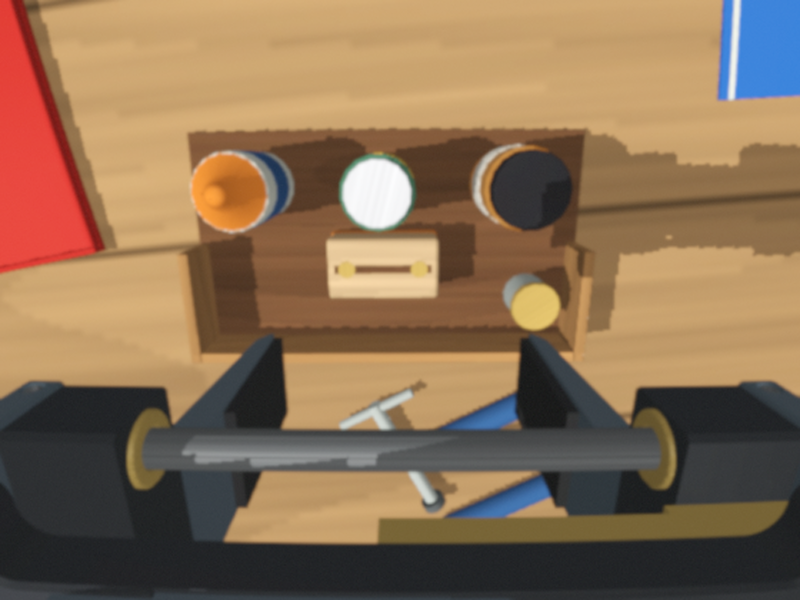

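```bash
cat > m1.py <<'E'
from h import *
import pickle
s=pickle.load(open("s1.pkl","rb"))
A=("top",cam("top"),lambda u,v:((u+.5)/5-.5+222,(v+.5)/5-.5+115),[("varn",163,343,.092),("wax",391,357,.1),("gluetip",624,384,.108),("rim",616,388,.082),("pot",147,152,.046),("s1",317,187,.048),("s2",501,205,.048),("s3",493,305,.048),("s4",304,290,.048),("fl",39,443,.008),("fr",715,513,.008)])
B=("wrist",cam("wrist",s),lambda u,v:((u+.5)*.7-.5,(v+.5)*.7-.5),[("varn",530.5,188,.092),("wax",378,191,.1),("gluetip",213,195,.108),("rim",230,191,.082),("pot",536,306,.046),("s1",438,298,.048),("s2",329,298,.048),("s3",327,238,.048),("s4",438,237,.048),("fl",585,129,.008),("fr",189,131,.008)])
for name,C,f,P in(A,B):
    w={n:toplane(C,[f(u,v)],z)[0] for n,u,v,z in P}
    print(name,{n:w[n][:2].round(4).tolist() for n in("varn","wax","gluetip","rim","pot","fl","fr")})
    print("sander",np.mean([w[f's{i}'] for i in(1,2,3,4)],0))
    for a,b in(("fl","fr"),("varn","gluetip"),("s1","s2"),("s4","s3")):
        d=w[a]-w[b];print(a,"yaw",np.degrees(np.arctan2(-d[0],d[1])).round(2),np.linalg.norm(d[:2]).round(4))
    yw=w["fl"]-w["fr"];yw[2]=0;yw/=np.linalg.norm(yw);x=np.array([yw[1],-yw[0],0])
    m=(w["fl"]+w["fr"])/2+.04*x
    print("row pred",[(m+k*.092*yw)[:2].round(4).tolist() for k in(1,0,-1)])
E
python3 m1.py
```

```text
top {'varn': [0.5966, 0.0758], 'wax': [0.5912, -0.0165], 'gluetip': [0.5807, -0.1086], 'rim': [0.5826, -0.1082], 'pot': [0.6863, 0.0894], 'fl': [0.5639, 0.1378], 'fr': [0.5383, -0.1595]}
sander [ 0.64621465 -0.02129274  0.048     ]
fl yaw -4.92 0.2983
varn yaw -4.91 0.1851
s1 yaw -4.88 0.0787
s4 yaw -3.71 0.0803
row pred [[0.5989, 0.0774], [0.591, -0.0143], [0.5831, -0.106]]
wrist {'varn': [0.5939, 0.0747], 'wax': [0.5873, -0.0162], 'gluetip': [0.5801, -0.1101], 'rim': [0.5798, -0.1092], 'pot': [0.6846, 0.0896], 'fl': [0.5609, 0.1386], 'fr': [0.5356, -0.1587]}
sander [ 0.64548164 -0.02096677  0.048     ]
fl yaw -4.87 0.2984
varn yaw -4.28 0.1854
s1 yaw -5.09 0.0801
s4 yaw -4.6 0.0786
row pred [[0.5959, 0.0782], [0.5881, -0.0135], [0.5803, -0.1052]]
```

Emit:
apply_moves(
  rows=[
    [[0.0155,-0.0267,0],[0,0,0]],
    [[0.0155,-0.0267,0],[0,0,0]],
    [[0.0155,-0.0267,0],[0,0,0]],
    [[0.0155,-0.0267,0],[0,0,0]],
    [[0,0,0.015],[0,0,0]],
    [[0,0,0.03],[0,0,0]],
    [[0,0,0.03],[0,0,0]],
    [[0,0,0.015],[0,0,0]],
    [[0,0,0],[0,0,0]],
    [[0,0,0],[0,0,0]],
    [[0,0,0],[0,0,0]],
  ],
  hand=0.072,
)

```text
time_s: 3.07
eef_pos: [0.5817, -0.1073, 0.1335]
orientation: [0.134, 3.136, -0.0]
contact_force: [0.5, 0.1, -0.2]
grip_width: 0.0721
gripper_force: 0.0
```

```bash
cat > to.py <<'E'
# usage: to.py x y z : tool-frame shift from the present measured pose; writes a wrist picture if a name follows
from h import *
import sys
s=read_state();M=R.from_rotvec(s["orientation"]).as_matrix()
print("pos",s["eef_pos"].round(4),"yaw",np.degrees(np.arctan2(-M[0,1],M[1,1])).round(2),"t",s["time_s"],"w",s["grip_width"].round(4))
print("shift",(M.T@(np.array(list(map(float,sys.argv[1:4])))-s["eef_pos"])).round(4))
if len(sys.argv)>4: cv2.imwrite(sys.argv[4],read_camera("wrist"))
E
python3 to.py .581 -.109 .049 pics/w2.png
```

```text
Traceback (most recent call last):
  File "to.py", line 5, in <module>
    print("pos",s["eef_pos"].round(4),"yaw",np.degrees(np.arctan2(-M[0,1],M[1,1])).round(2),"t",s["time_s"],"w",s["grip_width"].round(4))
                                                                                                                ^^^^^^^^^^^^^^^^^^^^^
AttributeError: 'float' object has no attribute 'round'
```

```bash
sed -i 's/s\["grip_width"\].round(4)/round(s["grip_width"],4)/' to.py; python3 to.py .581 -.109 .049 pics/w2.png
```

```text
pos [ 0.5817 -0.1073  0.1335] yaw -4.91 t 3.0667 w 0.0721
shift [ 0.0008 -0.0017  0.0845]
```

View pics/w2.png

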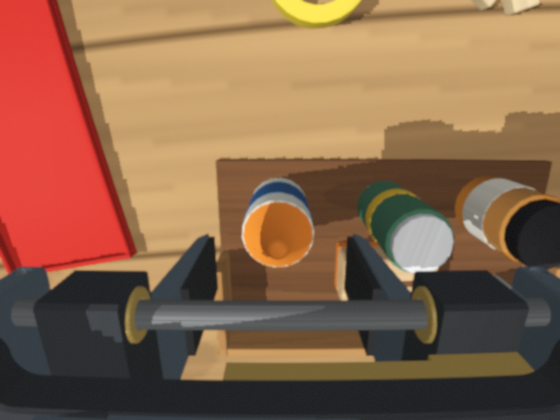

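Run:
```python
from h import *
C=cam("wrist",read_state())
for p,z in(((278,229.5),.082),((278,245),.107)): print(toplane(C,[p],z))
```

```text
[[ 0.57761823 -0.10933535  0.082     ]]
[[ 0.57839786 -0.10922494  0.107     ]]
```

Emit:
apply_moves(
  rows=[
    [[0.002,-0.0018,0.0145],[0,0,0]],
    [[0,0,0.025],[0,0,0]],
    [[0,0,0.025],[0,0,0]],
    [[0,0,0.015],[0,0,0]],
    [[0,0,0.005],[0,0,0]],
    [[0,0,0],[0,0,0]],
    [[0,0,0],[0,0,0]],
  ],
)

```text
time_s: 3.7
eef_pos: [0.5801, -0.1098, 0.0489]
orientation: [0.136, 3.136, -0.001]
contact_force: [-0.8, 0.3, 0.9]
grip_width: 0.0722
gripper_force: 0.0
```

Emit:
apply_moves(
  rows=[
    [[0,0,0],[0,0,0]],
    [[0,0,0],[0,0,0]],
    [[0,0,0],[0,0,0]],
    [[0,0,0],[0,0,0]],
    [[0,0,0],[0,0,0]],
    [[0,0,0],[0,0,0]],
    [[0,0,0],[0,0,0]],
    [[0,0,0],[0,0,0]],
  ],
  hand=0.04,
  squeeze=20,
)

```text
time_s: 4.37
eef_pos: [0.5794, -0.1097, 0.0483]
orientation: [0.136, 3.137, -0.0]
contact_force: [-0.7, 0.2, 5.9]
grip_width: 0.0496
gripper_force: 20.0
```

```bash
python3 to.py .572 -.319 .17
```

```text
pos [ 0.5794 -0.1097  0.0483] yaw -4.98 t 4.3667 w 0.0496
shift [-0.011  -0.2092 -0.1217]
```

Emit:
apply_moves(
  rows=[
    [[0,0,-0.01],[0,0,0]],
    [[0,0,-0.02],[0,0,0]],
    [[0,0,-0.03],[0,0,0]],
    [[0,0,-0.03],[0,0,0]],
    [[0,0,-0.02],[0,0,0]],
    [[-0.002,-0.01,-0.01],[0,0,0]],
    [[-0.002,-0.02,0],[0,0,0]],
    [[-0.002,-0.03,0],[0,0,0]],
    [[-0.002,-0.03,0],[0,0,0]],
    [[-0.002,-0.03,0],[0,0,0]],
    [[-0.001,-0.03,0],[0,0,0]],
    [[0,-0.03,0],[0,0,0]],
    [[0,-0.02,0],[0,0,0]],
    [[0,-0.009,0],[0,0,0]],
    [[0,0,0.02],[0,0,0]],
    [[0,0,0.03],[0,0,0]],
    [[0,0,0.03],[0,0,0]],
    [[0,0,0.02],[0,0,0]],
    [[0,0,0],[0,0,0]],
    [[0,0,0],[0,0,0]],
  ],
)

```text
time_s: 6.03
eef_pos: [0.5713, -0.3178, 0.0666]
orientation: [-0.135, -3.136, -0.003]
contact_force: [0.5, 0.2, -1.3]
grip_width: 0.0499
gripper_force: 20.0
```

```bash
python3 to.py .572 -.319 .0458 pics/w3.png
```

```text
pos [ 0.5713 -0.3178  0.0666] yaw -4.94 t 6.0333 w 0.0499
shift [-0.0009 -0.0012  0.0208]
```

View pics/w3.png

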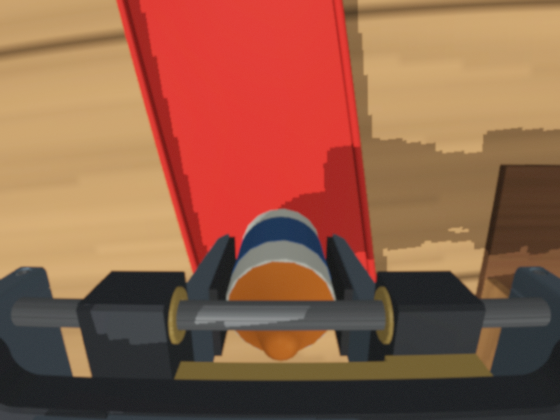

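Emit:
apply_moves(
  rows=[
    [[0,0,0.01],[0,0,0]],
    [[0,0,0.007],[0,0,0]],
    [[0,0,0.0035],[0,0,0]],
    [[0,0,0],[0,0,0]],
    [[0,0,0],[0,0,0]],
  ],
)

```text
time_s: 6.5
eef_pos: [0.5717, -0.3187, 0.0469]
orientation: [-0.136, -3.139, -0.0]
contact_force: [1.0, 0.5, -0.7]
grip_width: 0.0495
gripper_force: 20.0
```

Emit:
apply_moves(
  rows=[
    [[0,0,0],[0,0,0]],
    [[0,0,0],[0,0,0]],
    [[0,0,0],[0,0,0]],
    [[0,0,0],[0,0,0]],
    [[0,0,0],[0,0,0]],
    [[0,0,-0.01],[0,0,0]],
    [[0,0,-0.03],[0,0,0]],
    [[0,0,-0.04],[0,0,0]],
    [[0,0,-0.03],[0,0,0]],
    [[0,0,0],[0,0,0]],
  ],
  hand=0.07,
)

```text
time_s: 7.33
eef_pos: [0.5753, -0.3209, 0.1656]
orientation: [0.136, 3.126, -0.011]
contact_force: [0.6, -0.6, 0.9]
grip_width: 0.0695
gripper_force: 0.0
```

```bash
python3 to.py .588 -.0163 .049 pics/w4.png
```

```text
pos [ 0.5753 -0.3209  0.1656] yaw -4.97 t 7.3333 w 0.0695
shift [0.0153 0.3053 0.1144]
```

Emit:
apply_moves(
  rows=[
    [[0,0.02,0],[0,0,0]],
    [[0.002,0.03,0],[0,0,0]],
    [[0.002,0.035,0],[0,0,0]],
    [[0.002,0.035,0],[0,0,0]],
    [[0.002,0.035,0],[0,0,0]],
    [[0.002,0.035,0],[0,0,0]],
    [[0.002,0.035,0],[0,0,0]],
    [[0.002,0.035,0],[0,0,0]],
    [[0,0.03,0],[0,0,0]],
    [[0,0.015,0],[0,0,0]],
    [[0,0,0.015],[0,0,0]],
    [[0,0,0.01],[0,0,0]],
    [[0,0,0],[0,0,0]],
    [[0,0,0],[0,0,0]],
    [[0,0,0],[0,0,0]],
  ],
)

```text
time_s: 8.63
eef_pos: [0.5842, -0.0144, 0.1319]
orientation: [-0.138, -3.138, -0.0]
contact_force: [0.0, -0.2, 0.0]
grip_width: 0.0699
gripper_force: 0.0
```

```bash
python3 to.py .588 -.0163 .049 pics/w5.png
```

```text
pos [ 0.5842 -0.0144  0.1319] yaw -5.03 t 8.6333 w 0.0699
shift [-0.0039 -0.0016  0.0829]
```

View pics/w5.png

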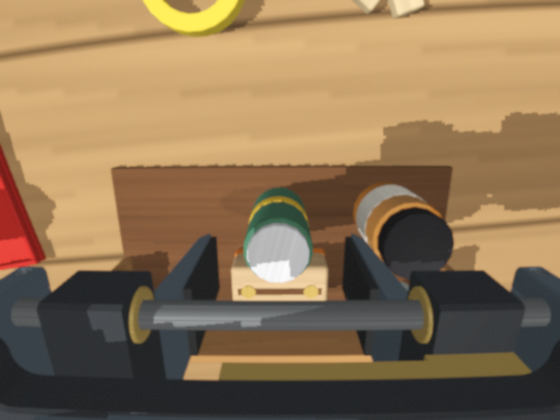

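Run:
```python
from h import *
C=cam("wrist",read_state())
for p,z in(((279,251),.1),((415,242),.092)): print(toplane(C,[p],z))
```

```text
[[ 0.58722435 -0.01606656  0.1       ]]
[[0.59245869 0.0739754  0.092     ]]
```

Emit:
apply_moves(
  rows=[
    [[-0.0035,-0.0017,0.013],[0,0,0]],
    [[0,0,0.025],[0,0,0]],
    [[0,0,0.025],[0,0,0]],
    [[0,0,0.015],[0,0,0]],
    [[0,0,0.005],[0,0,0]],
    [[0,0,0],[0,0,0]],
    [[0,0,0],[0,0,0]],
  ],
)

```text
time_s: 9.27
eef_pos: [0.5884, -0.0161, 0.0498]
orientation: [0.137, 3.137, 0.0]
contact_force: [-0.0, -0.7, 0.8]
grip_width: 0.0698
gripper_force: 0.0
```

Emit:
apply_moves(
  rows=[
    [[0,0,0],[0,0,0]],
    [[0,0,0],[0,0,0]],
    [[0,0,0],[0,0,0]],
    [[0,0,0],[0,0,0]],
    [[0,0,0],[0,0,0]],
    [[0,0,0],[0,0,0]],
    [[0,0,0],[0,0,0]],
    [[0,0,0],[0,0,0]],
  ],
  hand=0.035,
  squeeze=20,
)

```text
time_s: 9.93
eef_pos: [0.588, -0.0158, 0.0497]
orientation: [0.136, 3.137, -0.0]
contact_force: [-1.2, -0.7, 4.7]
grip_width: 0.0458
gripper_force: 20.0
```

```bash
python3 to.py .487 -.327 .17
```

```text
pos [ 0.588  -0.0158  0.0497] yaw -4.97 t 9.9333 w 0.0458
shift [ 0.0735 -0.3188 -0.1204]
```

Emit:
apply_moves(
  rows=[
    [[0,0,-0.01],[0,0,0]],
    [[0,0,-0.02],[0,0,0]],
    [[0,0,-0.03],[0,0,0]],
    [[0,0,-0.03],[0,0,0]],
    [[0,0,-0.02],[0,0,0]],
    [[0.0035,-0.015,-0.01],[0,0,0]],
    [[0.006,-0.025,0],[0,0,0]],
    [[0.008,-0.034,0],[0,0,0]],
    [[0.008,-0.034,0],[0,0,0]],
    [[0.008,-0.034,0],[0,0,0]],
    [[0.008,-0.034,0],[0,0,0]],
    [[0.008,-0.034,0],[0,0,0]],
    [[0.008,-0.034,0],[0,0,0]],
    [[0.008,-0.034,0],[0,0,0]],
    [[0.006,-0.026,0],[0,0,0]],
    [[0.002,-0.015,0],[0,0,0]],
    [[0,0,0],[0,0,0]],
    [[0,0,0.02],[0,0,0]],
    [[0,0,0.03],[0,0,0]],
    [[0,0,0.03],[0,0,0]],
  ],
)

```text
time_s: 11.6
eef_pos: [0.4878, -0.3261, 0.089]
orientation: [0.135, 3.136, -0.0]
contact_force: [0.0, 0.5, -1.8]
grip_width: 0.0457
gripper_force: 20.0
```

Emit:
apply_moves(
  rows=[
    [[0,0,0.01],[0,0,0]],
    [[0,0,0],[0,0,0]],
    [[0,0,0],[0,0,0]],
  ],
)

```text
time_s: 11.85
eef_pos: [0.4874, -0.3265, 0.0793]
orientation: [0.135, 3.139, 0.001]
contact_force: [1.2, -0.2, -1.1]
grip_width: 0.0454
gripper_force: 20.0
```

```bash
python3 to.py .487 -.327 .0472
```

```text
pos [ 0.4874 -0.3265  0.0793] yaw -4.92 t 11.85 w 0.0454
shift [ 0.0004 -0.0006  0.0321]
```

Emit:
apply_moves(
  rows=[
    [[0,0,0.015],[0,0,0]],
    [[0,0,0.012],[0,0,0]],
    [[0,0,0.005],[0,0,0]],
    [[0,0,0],[0,0,0]],
    [[0,0,0],[0,0,0]],
  ],
)

```text
time_s: 12.27
eef_pos: [0.4876, -0.3275, 0.0483]
orientation: [0.136, 3.137, -0.002]
contact_force: [-0.5, 0.4, -1.1]
grip_width: 0.0455
gripper_force: 20.0
```

Emit:
apply_moves(
  rows=[
    [[0,0,0],[0,0,0]],
    [[0,0,0],[0,0,0]],
    [[0,0,0],[0,0,0]],
    [[0,0,0],[0,0,0]],
    [[0,0,0],[0,0,0]],
    [[0,0,-0.01],[0,0,0]],
    [[0,0,-0.03],[0,0,0]],
    [[0,0,-0.04],[0,0,0]],
    [[0,0,-0.03],[0,0,0]],
    [[-0.003,0.02,0],[0,0,0]],
    [[-0.006,0.03,0],[0,0,0]],
    [[-0.007,0.04,0],[0,0,0]],
    [[-0.007,0.04,0],[0,0,0]],
    [[-0.007,0.04,0],[0,0,0]],
    [[-0.007,0.04,0],[0,0,0]],
    [[-0.007,0.04,0],[0,0,0]],
    [[-0.007,0.04,0],[0,0,0]],
    [[-0.007,0.04,0],[0,0,0]],
    [[-0.007,0.04,0],[0,0,0]],
    [[-0.006,0.03,0],[0,0,0]],
  ],
  hand=0.074,
)

```text
time_s: 13.93
eef_pos: [0.5926, 0.0684, 0.1579]
orientation: [0.134, 3.137, 0.002]
contact_force: [-1.1, -0.4, 0.8]
grip_width: 0.0739
gripper_force: 0.0
```

Emit:
apply_moves(
  rows=[
    [[0,0.009,0.01],[0,0,0]],
    [[0,0,0.015],[0,0,0]],
    [[0,0,0],[0,0,0]],
    [[0,0,0],[0,0,0]],
    [[0,0,0],[0,0,0]],
  ],
)

```text
time_s: 14.35
eef_pos: [0.593, 0.0733, 0.1325]
orientation: [0.138, 3.138, -0.0]
contact_force: [0.3, 0.1, 0.0]
grip_width: 0.0743
gripper_force: 0.0
```

```bash
python3 to.py .5935 .0745 .049 pics/w6.png
```

```text
pos [0.593  0.0733 0.1325] yaw -5.03 t 14.35 w 0.0743
shift [-0.0004  0.0013  0.0835]
```

View pics/w6.png

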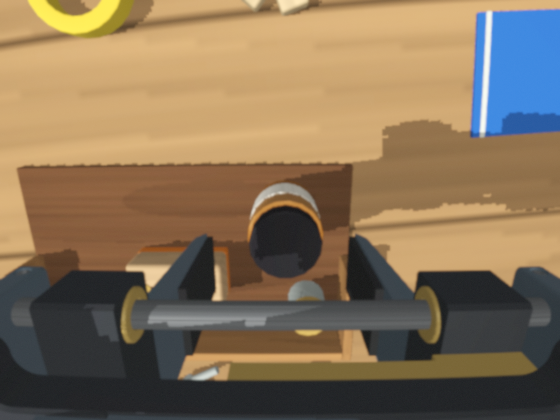

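Run:
```python
from h import *
C=cam("wrist",read_state())
for p,z in(((286,242),.092),): print(toplane(C,[p],z))
```

```text
[[0.59381453 0.07643477 0.092     ]]
```

Emit:
apply_moves(
  rows=[
    [[-0.0008,0.0023,0.0135],[0,0,0]],
    [[0,0,0.025],[0,0,0]],
    [[0,0,0.025],[0,0,0]],
    [[0,0,0.015],[0,0,0]],
    [[0,0,0.006],[0,0,0]],
    [[0,0,0],[0,0,0]],
    [[0,0,0],[0,0,0]],
  ],
)

```text
time_s: 14.98
eef_pos: [0.5947, 0.076, 0.0484]
orientation: [0.137, 3.137, 0.0]
contact_force: [1.1, 0.8, -0.6]
grip_width: 0.0737
gripper_force: 0.0
```

Emit:
apply_moves(
  rows=[
    [[0,0,0],[0,0,0]],
    [[0,0,0],[0,0,0]],
    [[0,0,0],[0,0,0]],
    [[0,0,0],[0,0,0]],
    [[0,0,0],[0,0,0]],
    [[0,0,0],[0,0,0]],
    [[0,0,0],[0,0,0]],
    [[0,0,0],[0,0,0]],
  ],
  hand=0.044,
  squeeze=20,
)

```text
time_s: 15.65
eef_pos: [0.5945, 0.0764, 0.0484]
orientation: [0.136, 3.137, 0.0]
contact_force: [0.1, -0.4, 5.8]
grip_width: 0.0537
gripper_force: 20.0
```

```bash
python3 to.py .402 -.335 .17
```

```text
pos [0.5945 0.0764 0.0484] yaw -4.97 t 15.65 w 0.0537
shift [ 0.1559 -0.4265 -0.122 ]
```

Emit:
apply_moves(
  rows=[
    [[0,0,-0.01],[0,0,0]],
    [[0,0,-0.02],[0,0,0]],
    [[0,0,-0.03],[0,0,0]],
    [[0,0,-0.03],[0,0,0]],
    [[0,0,-0.02],[0,0,0]],
    [[0.005,-0.014,-0.01],[0,0,0]],
    [[0.009,-0.025,0],[0,0,0]],
    [[0.012,-0.033,0],[0,0,0]],
    [[0.013,-0.0355,0],[0,0,0]],
    [[0.013,-0.0355,0],[0,0,0]],
    [[0.013,-0.0355,0],[0,0,0]],
    [[0.013,-0.0355,0],[0,0,0]],
    [[0.013,-0.0355,0],[0,0,0]],
    [[0.013,-0.0355,0],[0,0,0]],
    [[0.013,-0.0355,0],[0,0,0]],
    [[0.013,-0.0355,0],[0,0,0]],
    [[0.012,-0.033,0],[0,0,0]],
    [[0.009,-0.025,0],[0,0,0]],
    [[0.005,-0.0125,0],[0,0,0]],
    [[0.001,0,0],[0,0,0]],
  ],
)

```text
time_s: 17.32
eef_pos: [0.3979, -0.3372, 0.1665]
orientation: [-0.142, -3.136, -0.0]
contact_force: [0.4, 0.3, -3.4]
grip_width: 0.0535
gripper_force: 20.0
```

Emit:
apply_moves(
  rows=[
    [[0,0,0.02],[0,0,0]],
    [[0,0,0.03],[0,0,0]],
    [[0,0,0.03],[0,0,0]],
    [[0,0,0.01],[0,0,0]],
    [[0,0,0],[0,0,0]],
    [[0,0,0],[0,0,0]],
  ],
)

```text
time_s: 17.82
eef_pos: [0.4005, -0.3346, 0.0775]
orientation: [-0.136, -3.138, -0.001]
contact_force: [1.1, -0.5, -2.6]
grip_width: 0.0536
gripper_force: 20.0
```

```bash
python3 to.py .402 -.335 .0459
```

```text
pos [ 0.4005 -0.3346  0.0775] yaw -4.95 t 17.8167 w 0.0536
shift [-0.0015 -0.0003  0.0316]
```

Emit:
apply_moves(
  rows=[
    [[-0.001,0,0.015],[0,0,0]],
    [[0,0,0.012],[0,0,0]],
    [[0,0,0.0045],[0,0,0]],
    [[0,0,0],[0,0,0]],
    [[0,0,0],[0,0,0]],
  ],
)

```text
time_s: 18.23
eef_pos: [0.4023, -0.3355, 0.0471]
orientation: [0.136, 3.137, -0.002]
contact_force: [0.1, -0.5, -2.3]
grip_width: 0.0536
gripper_force: 20.0
```

Emit:
apply_moves(
  rows=[
    [[0,0,0],[0,0,0]],
    [[0,0,0],[0,0,0]],
    [[0,0,0],[0,0,0]],
    [[0,0,0],[0,0,0]],
    [[0,0,0],[0,0,0]],
    [[0,0,-0.01],[0,0,0]],
    [[0,0,-0.03],[0,0,0]],
    [[0,0,-0.04],[0,0,0]],
    [[0,0,-0.04],[0,0,0]],
    [[0,0,-0.04],[0,0,0]],
    [[0,0,-0.02],[0,0,0]],
    [[0,0,0],[0,0,0]],
  ],
  hand=0.074,
)

```text
time_s: 19.23
eef_pos: [0.4037, -0.3369, 0.2324]
orientation: [0.136, 3.129, -0.012]
contact_force: [0.1, -0.3, 0.6]
grip_width: 0.0739
gripper_force: 0.0
```

```bash
python3 to.py .646 -.021 .2
python3 - <<'E'
from h import *
print(read_state()["qpos"])
im=read_camera("top");cv2.imwrite("pics/top1.png",im);cv2.imwrite("pics/top1b.png",im[110:330,210:490])
E
```

```text
pos [ 0.4037 -0.3369  0.2324] yaw -4.97 t 19.2333 w 0.0739
shift [-0.2137  0.336   0.0321]
[-7.17420071e-01  2.29070458e-01  1.66564088e+00  3.91939365e-05
  1.23469484e+00 -2.20145042e+00]
```

View pics/top1b.png

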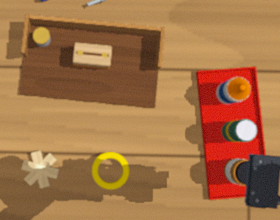

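Emit:
apply_moves(
  rows=[
    [[-0.012,0.019,0],[0,0,0]],
    [[-0.021,0.033,0],[0,0,0]],
    [[-0.021,0.033,0],[0,0,0]],
    [[-0.021,0.033,0],[0,0,0]],
    [[-0.021,0.033,0],[0,0,0]],
    [[-0.021,0.033,0],[0,0,0]],
    [[-0.021,0.033,0],[0,0,0]],
    [[-0.021,0.033,0],[0,0,0]],
    [[-0.021,0.033,0],[0,0,0]],
    [[-0.021,0.033,0],[0,0,0]],
    [[-0.0127,0.02,0],[0,0,0.06]],
    [[0,0,0],[0,0,0.12]],
    [[0,0,0],[0,0,0.12]],
    [[0,0,0],[0,0,0.12]],
    [[0,0,0],[0,0,0.12]],
    [[0,0,0],[0,0,0.12]],
    [[0,0,0],[0,0,0.12]],
    [[0,0,0],[0,0,0.12]],
    [[0,0,0],[0,0,0.12]],
    [[0,0,0],[0,0,0.12]],
  ],
)

```text
time_s: 20.95
eef_pos: [0.6425, -0.0187, 0.2239]
orientation: [-1.814, -2.561, 0.003]
contact_force: [0.6, -0.5, -0.2]
grip_width: 0.0739
gripper_force: 0.0
```

Emit:
apply_moves(
  rows=[
    [[0,0,0],[0,0,0.12]],
    [[0,0,0],[0,0,0.12]],
    [[0,0,0],[0,0,0.12]],
    [[0,0,0],[0,0,0.065]],
    [[0,0,0.03],[0,0,0]],
    [[0,0,0.03],[0,0,0]],
    [[0,0,0.02],[0,0,0]],
    [[0,0,0],[0,0,0]],
    [[0,0,0],[0,0,0]],
    [[0,0,0],[0,0,0]],
  ],
  hand=0.064,
)

```text
time_s: 21.78
eef_pos: [0.644, -0.0188, 0.1465]
orientation: [2.309, 2.129, 0.001]
contact_force: [0.6, -0.4, 0.3]
grip_width: 0.0638
gripper_force: 0.0
```

```bash
python3 to.py .646 -.021 .025 pics/w7.png;  python3 - <<'E'
from h import *
print(read_state()["qpos"])
C=cam("top");im=cv2.imread("pics/top1.png")
E
```

```text
pos [ 0.644  -0.0188  0.1465] yaw -94.64 t 21.7833 w 0.0638
shift [-0.0021  0.0021  0.1215]
[-4.71055199e-02  4.77880958e-01  1.50692203e+00  1.32034300e-04
  1.15433874e+00  3.38717065e-02]
```

View pics/w7.png

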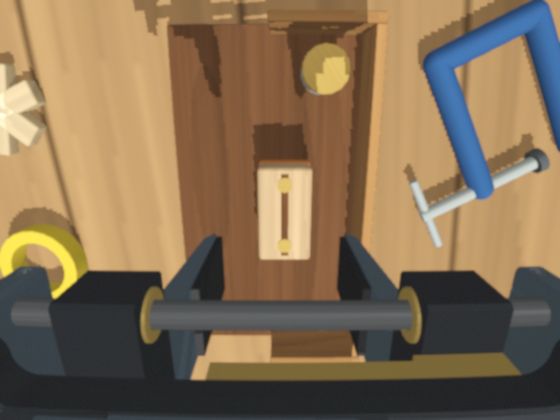

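```bash
python3 - <<'E'
from h import *
C=cam("wrist",read_state())
w=toplane(C,[(258,167),(311,167),(311,258),(261,259),(285,185),(285,245)],.048);print(w,w[:4].mean(0),w[4:].mean(0))
E
python3 to.py .6455 -.021 .025
```

```text
[[ 0.62865728  0.020101    0.048     ]
 [ 0.67046273  0.01671655  0.048     ]
 [ 0.66622954 -0.06204372  0.048     ]
 [ 0.62325208 -0.05945935  0.048     ]
 [ 0.64882902  0.00383126  0.048     ]
 [ 0.64484545 -0.048126    0.048     ]] [ 0.64715041 -0.02117138  0.048     ] [ 0.64683724 -0.02214737  0.048     ]
pos [ 0.6444 -0.0188  0.1473] yaw -94.64 t 21.8333 w 0.0636
shift [-0.0021  0.0009  0.1223]
```

Emit:
apply_moves(
  rows=[
    [[-0.0023,0.002,0.02],[0,0,0]],
    [[0,0,0.03],[0,0,0]],
    [[0,0,0.03],[0,0,0]],
    [[0,0,0.025],[0,0,0]],
    [[0,0,0.015],[0,0,0]],
    [[0,0,0.004],[0,0,0]],
    [[0,0,0],[0,0,0]],
    [[0,0,0],[0,0,0]],
  ],
)

```text
time_s: 22.5
eef_pos: [0.6468, -0.0213, 0.0237]
orientation: [2.308, 2.128, 0.004]
contact_force: [-0.5, -0.1, 0.5]
grip_width: 0.0641
gripper_force: 0.0
```

Emit:
apply_moves(
  rows=[
    [[0,0,0],[0,0,0]],
    [[0,0,0],[0,0,0]],
    [[0,0,0],[0,0,0]],
    [[0,0,0],[0,0,0]],
    [[0,0,0],[0,0,0]],
    [[0,0,0],[0,0,0]],
    [[0,0,0],[0,0,0]],
    [[0,0,0],[0,0,0]],
  ],
  hand=0.034,
  squeeze=20,
)

```text
time_s: 23.17
eef_pos: [0.6461, -0.0213, 0.0231]
orientation: [2.309, 2.129, 0.002]
contact_force: [0.2, 0.0, 6.0]
grip_width: 0.0439
gripper_force: 20.0
```

```bash
python3 to.py .498 .320 .10
python3 - <<'E'
from h import *
im=cv2.imread("pics/top0.png");C=cam("top")
cv2.imwrite("pics/mat.png",cv2.resize(im[195:270,105:195],None,fx=8,fy=8,interpolation=cv2.INTER_CUBIC))
E
```

```text
pos [ 0.6461 -0.0213  0.0231] yaw -94.64 t 23.1667 w 0.0439
shift [ 0.3282 -0.1751 -0.0772]
```

View pics/mat.png

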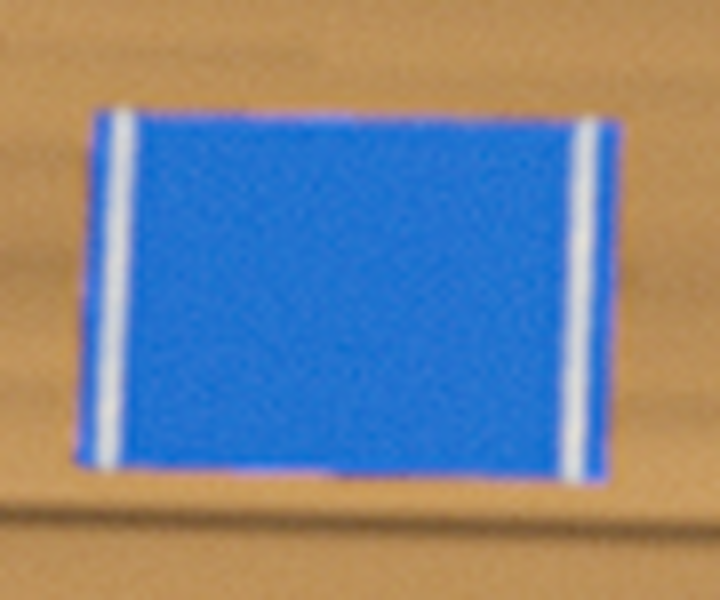

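Run:
```python
from h import *
C=cam("top")
q=np.array([(97,108),(622,120),(607,482),(78,466)],float);q=(q+.5)/8-.5+[105,195]
w=toplane(C,q,.004)[:,:2];print(w,w.mean(0))
for a,b in((0,1),(3,2)): d=w[a]-w[b];print(np.linalg.norm(d),np.degrees(np.arctan2(-d[0],d[1])))
for a,b in((0,3),(1,2)): d=w[a]-w[b];print(np.linalg.norm(d),np.degrees(np.arctan2(d[1],d[0])))
```

```text
[[0.54909808 0.39361247]
 [0.54832282 0.24350496]
 [0.44785361 0.24382944]
 [0.44867172 0.3939794 ]] [0.49848656 0.31873157]
0.15010951071948192 -0.2959145452548207
0.15015219021253592 -0.31218063895066184
0.1004270290148477 -0.20933911235450753
0.10046973022151127 -0.18504010315709465
```

Emit:
apply_moves(
  rows=[
    [[0,0,-0.01],[0,0,0]],
    [[0,0,-0.03],[0,0,0]],
    [[0,0,-0.03],[0,0,0]],
    [[0,0,-0.02],[0,0,0]],
    [[0.015,-0.008,-0.01],[0,0,0]],
    [[0.025,-0.0135,0],[0,0,0]],
    [[0.032,-0.017,0],[0,0,0]],
    [[0.032,-0.017,0],[0,0,0]],
    [[0.032,-0.017,0],[0,0,0]],
    [[0.032,-0.017,0],[0,0,0]],
    [[0.032,-0.017,0],[0,0,0]],
    [[0.032,-0.017,0],[0,0,0]],
    [[0.032,-0.0175,0],[0,0,0]],
    [[0.03,-0.0165,0],[0,0,0]],
    [[0.02,-0.011,0],[0,0,-0.04]],
    [[0.013,-0.007,0],[0,0,-0.036]],
    [[0,0,0.02],[0,0,0]],
    [[0,0,0.02],[0,0,0]],
    [[0,0,0],[0,0,0]],
    [[0,0,0],[0,0,0]],
  ],
)

```text
time_s: 24.83
eef_pos: [0.4952, 0.3179, 0.0809]
orientation: [-2.226, -2.216, 0.006]
contact_force: [-0.9, 0.5, -1.5]
grip_width: 0.0436
gripper_force: 20.0
```

```bash
python3 to.py .4975 .319 .0196 pics/w8.png
```

```text
pos [0.4952 0.3179 0.0809] yaw -90.27 t 24.8333 w 0.0436
shift [0.0013 0.0025 0.0613]
```

View pics/w8.png

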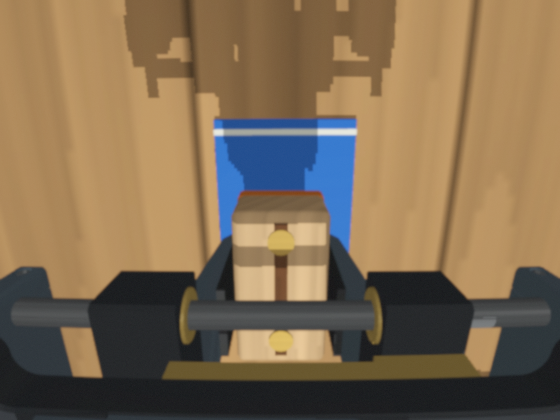

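Run:
```python
from h import *
C=cam("wrist",read_state())
print(toplane(C,[(214.5,119),(356,118)],.004), toplane(C,[(281,242),(281,341)],.1058))
```

```text
[[0.4489565  0.39388108 0.004     ]
 [0.5481758  0.39414631 0.004     ]] [[0.49527007 0.34316053 0.1058    ]
 [0.49504776 0.2893654  0.1058    ]]
```

Emit:
apply_moves(
  rows=[
    [[0.0023,0.0032,0.01],[0,0,0]],
    [[0,0,0.02],[0,0,0]],
    [[0,0,0.018],[0,0,0]],
    [[0,0,0.009],[0,0,0]],
    [[0,0,0.004],[0,0,0]],
    [[0,0,0],[0,0,0]],
    [[0,0,0],[0,0,0]],
  ],
)

```text
time_s: 25.47
eef_pos: [0.5003, 0.3212, 0.0216]
orientation: [2.227, 2.215, 0.002]
contact_force: [-0.6, 1.4, -0.8]
grip_width: 0.0441
gripper_force: 20.0
```

Emit:
apply_moves(
  rows=[
    [[0,0,0],[0,0,0]],
    [[0,0,0],[0,0,0]],
    [[0,0,0],[0,0,0]],
    [[0,0,0],[0,0,0]],
    [[0,0,-0.01],[0,0,0]],
    [[0,0,-0.03],[0,0,0]],
    [[0,0,-0.04],[0,0,0]],
    [[0,0,-0.04],[0,0,0]],
    [[0,0,-0.03],[0,0,0]],
    [[0,0,0],[0,0,-0.12]],
    [[0,0,0],[0,0,-0.12]],
    [[0,0,0],[0,0,-0.12]],
    [[0,0,0],[0,0,-0.12]],
    [[0,0,0],[0,0,-0.12]],
    [[0,0,0],[0,0,-0.12]],
    [[0,0,0],[0,0,-0.12]],
    [[0,0,0],[0,0,-0.12]],
    [[0,0,0],[0,0,-0.12]],
    [[0,0,0],[0,0,-0.12]],
  ],
  hand=0.064,
)

```text
time_s: 27.05
eef_pos: [0.4995, 0.3209, 0.172]
orientation: [0.578, 3.087, 0.001]
contact_force: [-0.2, 0.5, 0.4]
grip_width: 0.0642
gripper_force: 0.0
```

Emit:
apply_moves(
  rows=[
    [[0,0,0],[0,0,-0.12]],
    [[0,0,0],[0,0,-0.12]],
    [[0,0,0],[0,0,-0.047]],
    [[0,0,0],[0,0,0]],
    [[0,0,0],[0,0,0]],
  ],
  hand=0.074,
)

```text
time_s: 27.47
eef_pos: [0.4995, 0.3209, 0.1717]
orientation: [0.142, 3.138, 0.001]
contact_force: [-0.3, -0.4, -0.0]
grip_width: 0.0738
gripper_force: 0.0
```

```bash
python3 to.py .402 -.3353 .17
python3 - <<'E'
from h import *
print(read_state()["qpos"])
im=read_camera("top");cv2.imwrite("pics/top2.png",im)
sc=read_camera("scene")
cv2.imwrite("pics/c2.png",np.hstack([cv2.resize(im[190:280,90:210],None,fx=4,fy=4,interpolation=cv2.INTER_CUBIC),cv2.resize(sc[180:270,390:470],None,fx=4,fy=4)]))
E
```

```text
pos [0.4995 0.3209 0.1717] yaw -5.17 t 27.4667 w 0.0738
shift [ 0.038  -0.6624  0.0013]
[ 5.51652790e-01  3.83153547e-01  1.59903446e+00  1.00316294e-04
  1.15856061e+00 -9.28969301e-01]
```

View pics/c2.png

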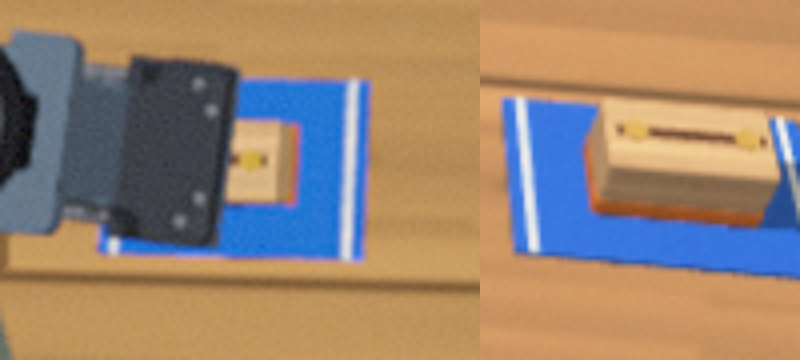

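Emit:
apply_moves(
  rows=[
    [[0.001,-0.018,0],[0,0,0]],
    [[0.002,-0.03,0],[0,0,0]],
    [[0.0022,-0.038,0],[0,0,0]],
    [[0.0022,-0.038,0],[0,0,0]],
    [[0.0022,-0.038,0],[0,0,0]],
    [[0.0022,-0.038,0],[0,0,0]],
    [[0.0022,-0.038,0],[0,0,0]],
    [[0.0022,-0.038,0],[0,0,0]],
    [[0.0022,-0.038,0],[0,0,0]],
    [[0.0022,-0.038,0],[0,0,0]],
    [[0.0022,-0.038,0],[0,0,0]],
    [[0.0022,-0.038,0],[0,0,0]],
    [[0.0022,-0.038,0],[0,0,0]],
    [[0.0022,-0.038,0],[0,0,0]],
    [[0.0022,-0.038,0],[0,0,0]],
    [[0.0022,-0.038,0],[0,0,0]],
    [[0.0022,-0.038,0],[0,0,0]],
    [[0.0022,-0.03,0],[0,0,0]],
    [[0.0016,-0.014,0],[0,0,0]],
    [[0,0,0],[0,0,0]],
  ],
)

```text
time_s: 29.23
eef_pos: [0.4007, -0.3375, 0.1709]
orientation: [0.146, 3.138, -0.001]
contact_force: [0.5, -0.0, -0.4]
grip_width: 0.074
gripper_force: 0.0
```

Emit:
apply_moves(
  rows=[
    [[0,0,0.015],[0,0,0.003]],
    [[0,0,0.01],[0,0,0]],
    [[0,0,0],[0,0,0]],
    [[0,0,0],[0,0,0]],
  ],
)

```text
time_s: 29.57
eef_pos: [0.401, -0.3335, 0.1454]
orientation: [-0.142, -3.137, -0.003]
contact_force: [0.2, 0.3, 0.2]
grip_width: 0.0741
gripper_force: 0.0
```

```bash
python3 to.py .402 -.3353 .0468 pics/w9.png
python3 - <<'E'
from h import *
s=read_state();C=cam("wrist",s);print(s["qpos"][5])
# where the varnish lid shows: dark pixels near its expected place
im=cv2.imread("pics/w9.png");p=proj(C,[(.402,-.3353,.089)])[0];print("expected lid px",p)
hsv=cv2.cvtColor(im,cv2.COLOR_BGR2HSV);m=np.zeros(im.shape[:2],np.uint8)
x,y=p.astype(int);m[y-55:y+32,x-55:x+55]=(hsv[...,2]<60)[y-55:y+32,x-55:x+55]
c=blob(m);(u,v),r=cv2.minEnclosingCircle(c.astype(np.float32));print("lid",u,v,r,toplane(C,[(u,v)],.089))
# sander check in top image
im=cv2.imread("pics/top2.png")
E
```

```text
pos [ 0.401  -0.3335  0.1454] yaw -5.19 t 29.5667 w 0.0741
shift [-0.0013 -0.0018  0.0986]
-2.1964316969030793
expected lid px [279.29838266 233.69169252]
lid 278.72906494140625 233.86651611328125 33.782169342041016 [[ 0.40209517 -0.33571185  0.089     ]]
```

Emit:
apply_moves(
  rows=[
    [[-0.001,-0.002,0.0136],[0,0,0]],
    [[0,0,0.03],[0,0,0]],
    [[0,0,0.03],[0,0,0]],
    [[0,0,0.02],[0,0,0]],
    [[0,0,0.005],[0,0,0]],
    [[0,0,0],[0,0,0]],
    [[0,0,0],[0,0,0]],
  ],
)

```text
time_s: 30.2
eef_pos: [0.4029, -0.3374, 0.0484]
orientation: [0.143, 3.137, -0.002]
contact_force: [0.1, -0.3, 0.2]
grip_width: 0.0737
gripper_force: 0.0
```

Emit:
apply_moves(
  rows=[
    [[0,0,0],[0,0,0]],
    [[0,0,0],[0,0,0]],
    [[0,0,0],[0,0,0]],
    [[0,0,0],[0,0,0]],
    [[0,0,0],[0,0,0]],
    [[0,0,0],[0,0,0]],
    [[0,0,0],[0,0,0]],
    [[0,0,0],[0,0,0]],
  ],
  hand=0.044,
  squeeze=20,
)

```text
time_s: 30.87
eef_pos: [0.4025, -0.3371, 0.0484]
orientation: [0.145, 3.137, -0.001]
contact_force: [-0.6, 2.0, 6.8]
grip_width: 0.0536
gripper_force: 20.0
```

```bash
python3 to.py .5945 .0762 .17;  python3 - <<'E'
# sub-pixel original spots from the first top picture (shape models projected), and sander place
from h import *
C=cam("top");im=cv2.imread("pics/top0.png");hsv=cv2.cvtColor(im,cv2.COLOR_BGR2HSV).astype(int)
H,S,V=hsv[...,0],hsv[...,1],hsv[...,2]
yy,xx=np.mgrid[:420,:560]
for n,m,z in(("wax",(V>170)&(S<60)&(abs(xx-300)<18)&(abs(yy-187)<18),.1),("glue cap",(H<15)&(S>200)&(V>150)&(abs(xx-345)<18)&(abs(yy-193)<20),.09),("varn",(V<75)&(S<130)&(abs(xx-254)<14)&(abs(yy-183)<14),.092)):
    c=blob(m);M=cv2.moments(c);u,v=M["m10"]/M["m00"],M["m01"]/M["m00"];print(n,u,v,M["m00"],toplane(C,[(u,v)],z)[0])
E
```

```text
pos [ 0.4025 -0.3371  0.0484] yaw -5.28 t 30.8667 w 0.0536
shift [-0.1533  0.4292 -0.1215]
wax 299.76536943034404 186.63733784545965 295.5 [ 0.5898663  -0.01647962  0.1       ]
glue cap 336.1111111111111 191.77777777777774 1.5 [ 0.58208536 -0.08986574  0.09      ]
varn 253.65177398160316 183.08628996933857 380.5 [0.5968041  0.07689437 0.092     ]
```

Emit:
apply_moves(
  rows=[
    [[0,0,-0.01],[0,0,0]],
    [[0,0,-0.02],[0,0,0]],
    [[0,0,-0.03],[0,0,0]],
    [[0,0,-0.03],[0,0,0]],
    [[0,0,-0.02],[0,0,0]],
    [[-0.005,0.014,-0.01],[0,0,0]],
    [[-0.009,0.025,0],[0,0,0]],
    [[-0.012,0.034,0],[0,0,0]],
    [[-0.0125,0.0355,0],[0,0,0]],
    [[-0.0125,0.0355,0],[0,0,0]],
    [[-0.0125,0.0355,0],[0,0,0]],
    [[-0.0125,0.0355,0],[0,0,0]],
    [[-0.0125,0.0355,0],[0,0,0]],
    [[-0.0125,0.0355,0],[0,0,0]],
    [[-0.0125,0.0355,0],[0,0,0]],
    [[-0.0125,0.0355,0],[0,0,0]],
    [[-0.012,0.033,0],[0,0,0]],
    [[-0.009,0.025,0],[0,0,0]],
    [[-0.0055,0.014,0],[0,0,0]],
    [[0,0,0],[0,0,0]],
  ],
)

```text
time_s: 32.53
eef_pos: [0.5942, 0.0787, 0.167]
orientation: [0.139, 3.138, 0.001]
contact_force: [0.8, -0.8, -2.1]
grip_width: 0.0538
gripper_force: 20.0
```

Emit:
apply_moves(
  rows=[
    [[0,0,0.02],[0,0,0]],
    [[0,0,0.03],[0,0,0]],
    [[0,0,0.03],[0,0,0]],
    [[0,0,0.01],[0,0,0]],
    [[0,0,0],[0,0,0]],
    [[0,0,0],[0,0,0]],
  ],
)

```text
time_s: 33.03
eef_pos: [0.5933, 0.0753, 0.0779]
orientation: [-0.145, -3.138, 0.0]
contact_force: [0.9, 0.5, -2.6]
grip_width: 0.0536
gripper_force: 20.0
```

```bash
python3 to.py .5945 .0758 .0518
```

```text
pos [0.5933 0.0753 0.0779] yaw -5.31 t 33.0333 w 0.0536
shift [-0.0011  0.0006  0.0261]
```

Emit:
apply_moves(
  rows=[
    [[-0.001,0.0005,0.01],[0,0,0]],
    [[0,0,0.01],[0,0,0]],
    [[0,0,0.005],[0,0,0]],
    [[0,0,0.001],[0,0,0]],
    [[0,0,0],[0,0,0]],
    [[0,0,0],[0,0,0]],
  ],
)

```text
time_s: 33.53
eef_pos: [0.5943, 0.0767, 0.0514]
orientation: [0.144, 3.138, 0.0]
contact_force: [0.4, 0.9, -3.2]
grip_width: 0.0534
gripper_force: 20.0
```

Emit:
apply_moves(
  rows=[
    [[0,0,0],[0,0,0]],
    [[0,0,0],[0,0,0]],
    [[0,0,0],[0,0,0]],
    [[0,0,0],[0,0,0]],
    [[0,0,0],[0,0,0]],
    [[0,0,-0.01],[0,0,0]],
    [[0,0,-0.03],[0,0,0]],
    [[0,0,-0.04],[0,0,0]],
    [[0,0,-0.03],[0,0,0]],
    [[0.003,-0.02,0],[0,0,0]],
    [[0.006,-0.03,0],[0,0,0]],
    [[0.007,-0.04,0],[0,0,0]],
    [[0.007,-0.04,0],[0,0,0]],
    [[0.007,-0.04,0],[0,0,0]],
    [[0.007,-0.04,0],[0,0,0]],
    [[0.007,-0.04,0],[0,0,0]],
    [[0.007,-0.04,0],[0,0,0]],
    [[0.007,-0.04,0],[0,0,0]],
    [[0.006,-0.04,0],[0,0,0]],
    [[0.005,-0.03,0],[0,0,0]],
  ],
  hand=0.072,
)

```text
time_s: 35.2
eef_pos: [0.4879, -0.3185, 0.1624]
orientation: [0.146, 3.137, -0.002]
contact_force: [0.4, 0.3, -0.3]
grip_width: 0.0723
gripper_force: 0.0
```

Emit:
apply_moves(
  rows=[
    [[0,-0.011,0],[0,0,0]],
    [[0,0,0.02],[0,0,0.005]],
    [[0,0,0],[0,0,0]],
    [[0,0,0],[0,0,0]],
    [[0,0,0],[0,0,0]],
  ],
  hand=0.07,
)

```text
time_s: 35.62
eef_pos: [0.4883, -0.3256, 0.142]
orientation: [0.15, 3.138, 0.0]
contact_force: [-0.4, -0.8, 0.4]
grip_width: 0.07
gripper_force: 0.0
```

```bash
python3 to.py .4875 -.3272 .0485 pics/w10.png
cat > chk.py <<'E'
# compare present top picture with the first: centroid of each container's top
from h import *
C=cam("top");b=read_camera("top");cv2.imwrite("pics/topchk.png",b);a=cv2.imread("pics/top0.png")
def f(im,n):
    h=cv2.cvtColor(im,cv2.COLOR_BGR2HSV).astype(int);H,S,V=h[...,0],h[...,1],h[...,2];yy,xx=np.mgrid[:420,:560]
    m={"wax":(V>170)&(S<60)&(abs(xx-300)<18)&(abs(yy-187)<18),"glue":(H<25)&(S>200)&(V>180)&(abs(xx-345)<20)&(abs(yy-192)<20),"varn":(V<75)&(S<130)&(abs(xx-254)<16)&(abs(yy-183)<16)}[n]
    c=blob(m);M=cv2.moments(c);return M["m10"]/M["m00"],M["m01"]/M["m00"],M["m00"]
for n,z in(("varn",.092),("wax",.1),("glue",.09)):
    try:
        p,q=f(a,n),f(b,n);P=toplane(C,[p[:2],q[:2]],z);print(n,P[:,:2].round(4).tolist(),"moved mm",((P[1]-P[0])*1000)[:2].round(1),p[2],q[2])
    except Exception as e: print(n,e)
E
python3 chk.py
python3 - <<'E'
from h import *
C=cam("wrist",read_state());im=cv2.imread("pics/w10.png");p=proj(C,[(.4875,-.3272,.097)])[0];print("exp",p)
h=cv2.cvtColor(im,cv2.COLOR_BGR2HSV);x,y=p.astype(int);m=np.zeros(im.shape[:2],np.uint8)
s=np.s_[y-50:y+45,x-50:x+50];m[s]=((h[...,1]<60)&(h[...,2]>120))[s]
c=blob(m);(u,v),r=cv2.minEnclosingCircle(c.astype(np.float32));print(u,v,r,toplane(C,[(u,v)],.097))
E
```

```text
pos [ 0.4883 -0.3256  0.142 ] yaw -5.48 t 35.6167 w 0.07
shift [ 0.0007 -0.0017  0.0935]
varn [[0.5968, 0.0769], [0.5959, 0.0772]] moved mm [-0.9  0.3] 380.5 368.5
wax max() iterable argument is empty
glue max() iterable argument is empty
exp [278.90376941 237.5876467 ]
284.5 248.0 41.62040710449219 [[ 0.49540582 -0.32415543  0.097     ]]
```

Emit:
apply_moves(
  rows=[
    [[0.0005,-0.0018,0.0135],[0,0,-0.005]],
    [[0,0,0.025],[0,0,0]],
    [[0,0,0.03],[0,0,0]],
    [[0,0,0.02],[0,0,0]],
    [[0,0,0.005],[0,0,0]],
    [[0,0,0],[0,0,0]],
    [[0,0,0],[0,0,0]],
  ],
)

```text
time_s: 36.3
eef_pos: [0.4882, -0.3283, 0.049]
orientation: [0.143, 3.137, -0.002]
contact_force: [-0.0, -0.1, -1.3]
grip_width: 0.0702
gripper_force: 0.0
```

Emit:
apply_moves(
  rows=[
    [[0,0,0],[0,0,0]],
    [[0,0,0],[0,0,0]],
    [[0,0,0],[0,0,0]],
    [[0,0,0],[0,0,0]],
    [[0,0,0],[0,0,0]],
    [[0,0,0],[0,0,0]],
    [[0,0,0],[0,0,0]],
    [[0,0,0],[0,0,0]],
  ],
  hand=0.035,
  squeeze=20,
)

```text
time_s: 36.97
eef_pos: [0.4876, -0.3283, 0.0487]
orientation: [0.144, 3.137, -0.001]
contact_force: [-0.7, 1.4, 6.1]
grip_width: 0.0458
gripper_force: 20.0
```

```bash
python3 to.py .588 -.0161 .17
```

```text
pos [ 0.4876 -0.3283  0.0487] yaw -5.27 t 36.9667 w 0.0458
shift [-0.0715  0.32   -0.1213]
```

Emit:
apply_moves(
  rows=[
    [[0,0,-0.01],[0,0,0]],
    [[0,0,-0.02],[0,0,0]],
    [[0,0,-0.03],[0,0,0]],
    [[0,0,-0.03],[0,0,0]],
    [[0,0,-0.02],[0,0,0]],
    [[-0.0035,0.015,-0.01],[0,0,0]],
    [[-0.006,0.025,0],[0,0,0]],
    [[-0.0075,0.034,0],[0,0,0]],
    [[-0.0075,0.034,0],[0,0,0]],
    [[-0.0075,0.034,0],[0,0,0]],
    [[-0.0075,0.034,0],[0,0,0]],
    [[-0.0075,0.034,0],[0,0,0]],
    [[-0.0075,0.034,0],[0,0,0]],
    [[-0.0075,0.034,0],[0,0,0]],
    [[-0.006,0.027,0],[0,0,0]],
    [[-0.0035,0.015,0],[0,0,0]],
    [[0,0,0],[0,0,0]],
    [[0,0,0.02],[0,0,0]],
    [[0,0,0.03],[0,0,0]],
    [[0,0,0.03],[0,0,0]],
  ],
)

```text
time_s: 38.63
eef_pos: [0.5881, -0.0167, 0.088]
orientation: [0.144, 3.136, -0.001]
contact_force: [-0.3, -0.6, -1.8]
grip_width: 0.0455
gripper_force: 20.0
```

Emit:
apply_moves(
  rows=[
    [[0,0,0.01],[0,0,0]],
    [[0,0,0],[0,0,0]],
    [[0,0,0],[0,0,0]],
  ],
)

```text
time_s: 38.88
eef_pos: [0.5879, -0.0166, 0.0783]
orientation: [-0.145, -3.138, 0.0]
contact_force: [0.0, 0.3, -0.5]
grip_width: 0.046
gripper_force: 20.0
```

```bash
python3 to.py .588 -.0161 .0521
```

```text
pos [ 0.5879 -0.0166  0.0783] yaw -5.29 t 38.8833 w 0.046
shift [-0.      0.0005  0.0262]
```

Emit:
apply_moves(
  rows=[
    [[0,0.0003,0.01],[0,0,0]],
    [[0,0,0.01],[0,0,0]],
    [[0,0,0.005],[0,0,0]],
    [[0,0,0.001],[0,0,0]],
    [[0,0,0],[0,0,0]],
    [[0,0,0],[0,0,0]],
  ],
)

```text
time_s: 39.38
eef_pos: [0.5879, -0.0157, 0.052]
orientation: [0.144, 3.138, 0.0]
contact_force: [-0.3, 0.8, -1.6]
grip_width: 0.0457
gripper_force: 20.0
```

Emit:
apply_moves(
  rows=[
    [[0,0,0],[0,0,0]],
    [[0,0,0],[0,0,0]],
    [[0,0,0],[0,0,0]],
    [[0,0,0],[0,0,0]],
    [[0,0,0],[0,0,0]],
    [[0,0,-0.01],[0,0,0]],
    [[0,0,-0.03],[0,0,0]],
    [[0,0,-0.04],[0,0,0]],
    [[0,0,-0.03],[0,0,0]],
    [[0,-0.02,0],[0,0,0]],
    [[-0.0015,-0.034,0],[0,0,0]],
    [[-0.0015,-0.034,0],[0,0,0]],
    [[-0.0015,-0.034,0],[0,0,0]],
    [[-0.0015,-0.034,0],[0,0,0]],
    [[-0.0015,-0.034,0],[0,0,0]],
    [[-0.0015,-0.034,0],[0,0,0]],
    [[-0.0015,-0.034,0],[0,0,0]],
    [[-0.0015,-0.028,0],[0,0,0]],
    [[0,-0.0167,0],[0,0,0]],
    [[0,0,0],[0,0,0]],
  ],
  hand=0.07,
)

```text
time_s: 41.05
eef_pos: [0.5715, -0.3215, 0.1621]
orientation: [0.149, 3.137, -0.002]
contact_force: [0.4, -0.1, 0.6]
grip_width: 0.0699
gripper_force: 0.0
```

Emit:
apply_moves(
  rows=[
    [[0,0,0.02],[0,0,0]],
    [[0,0,0],[0,0,0]],
    [[0,0,0],[0,0,0]],
  ],
  hand=0.073,
)

```text
time_s: 41.3
eef_pos: [0.5714, -0.3166, 0.1412]
orientation: [-0.143, -3.136, -0.003]
contact_force: [0.5, 0.3, -0.2]
grip_width: 0.0731
gripper_force: 0.0
```

```bash
python3 to.py .5718 -.319 .0475; python3 chk.py
```

```text
pos [ 0.5714 -0.3166  0.1412] yaw -5.21 t 41.3 w 0.0731
shift [-0.0009 -0.0025  0.0937]
varn [[0.5968, 0.0769], [0.5959, 0.0773]] moved mm [-0.9  0.4] 380.5 365.5
wax [[0.5899, -0.0165], [0.5913, -0.0163]] moved mm [1.5 0.2] 295.5 264.0
glue max() iterable argument is empty
```

Emit:
apply_moves(
  rows=[
    [[-0.0005,-0.0024,0.0137],[0,0,0]],
    [[0,0,0.025],[0,0,0]],
    [[0,0,0.03],[0,0,0]],
    [[0,0,0.02],[0,0,0]],
    [[0,0,0.005],[0,0,0]],
    [[0,0,0],[0,0,0]],
    [[0,0,0],[0,0,0]],
  ],
)

```text
time_s: 41.93
eef_pos: [0.5733, -0.3207, 0.0496]
orientation: [0.143, 3.136, -0.001]
contact_force: [0.7, -0.7, 0.9]
grip_width: 0.0729
gripper_force: 0.0
```

Emit:
apply_moves(
  rows=[
    [[0,0,0],[0,0,0]],
    [[0,0,0],[0,0,0]],
    [[0,0,0],[0,0,0]],
    [[0,0,0],[0,0,0]],
    [[0,0,0],[0,0,0]],
    [[0,0,0],[0,0,0]],
    [[0,0,0],[0,0,0]],
    [[0,0,0],[0,0,0]],
  ],
  hand=0.04,
  squeeze=20,
)

```text
time_s: 42.6
eef_pos: [0.5727, -0.3207, 0.0492]
orientation: [0.144, 3.137, -0.0]
contact_force: [-1.1, 1.1, 5.0]
grip_width: 0.0494
gripper_force: 20.0
```

```bash
python3 to.py .5797 -.1096 .17
```

```text
pos [ 0.5727 -0.3207  0.0492] yaw -5.27 t 42.6 w 0.0494
shift [ 0.0122  0.2108 -0.1209]
```

Emit:
apply_moves(
  rows=[
    [[0,0,-0.01],[0,0,0]],
    [[0,0,-0.02],[0,0,0]],
    [[0,0,-0.03],[0,0,0]],
    [[0,0,-0.03],[0,0,0]],
    [[0,0,-0.02],[0,0,0]],
    [[0.0015,0.01,-0.01],[0,0,0]],
    [[0.0015,0.02,0],[0,0,0]],
    [[0.0015,0.03,0],[0,0,0]],
    [[0.0015,0.03,0],[0,0,0]],
    [[0.0015,0.03,0],[0,0,0]],
    [[0.0015,0.03,0],[0,0,0]],
    [[0.0015,0.03,0],[0,0,0]],
    [[0.001,0.02,0],[0,0,0]],
    [[0,0.0108,0],[0,0,0]],
    [[0,0,0.02],[0,0,0]],
    [[0,0,0.03],[0,0,0]],
    [[0,0,0.03],[0,0,0]],
    [[0,0,0.01],[0,0,0]],
    [[0,0,0],[0,0,0]],
    [[0,0,0],[0,0,0]],
  ],
)

```text
time_s: 44.27
eef_pos: [0.5802, -0.11, 0.0782]
orientation: [-0.145, -3.138, -0.0]
contact_force: [0.6, -0.0, -1.3]
grip_width: 0.0499
gripper_force: 20.0
```

```bash
python3 to.py .5803 -.1096 .0526
```

```text
pos [ 0.5802 -0.11    0.0782] yaw -5.28 t 44.2667 w 0.0499
shift [-0.0001  0.0004  0.0256]
```

Lower it, release, lift, and back off toward the robot for the final look.

Emit:
apply_moves(
  rows=[
    [[0,0.0003,0.01],[0,0,0]],
    [[0,0,0.01],[0,0,0]],
    [[0,0,0.004],[0,0,0]],
    [[0,0,0.0014],[0,0,0]],
    [[0,0,0],[0,0,0]],
    [[0,0,0],[0,0,0]],
  ],
)

```text
time_s: 44.77
eef_pos: [0.5804, -0.1095, 0.053]
orientation: [0.144, 3.138, -0.0]
contact_force: [1.2, 0.3, -1.6]
grip_width: 0.0497
gripper_force: 20.0
```

Emit:
apply_moves(
  rows=[
    [[0,0,0],[0,0,0]],
    [[0,0,0],[0,0,0]],
    [[0,0,0],[0,0,0]],
    [[0,0,0],[0,0,0]],
    [[0,0,0],[0,0,0]],
    [[0,0,-0.01],[0,0,0]],
    [[0,0,-0.03],[0,0,0]],
    [[0,0,-0.04],[0,0,0]],
    [[0,0,-0.03],[0,0,0]],
    [[0.01,-0.02,-0.01],[0,0,0]],
    [[0.02,-0.03,0],[0,0,0]],
    [[0.02,-0.03,0],[0,0,0]],
    [[0.02,-0.03,0],[0,0,0]],
    [[0.02,-0.03,0],[0,0,0]],
    [[0.02,-0.03,0],[0,0,0]],
    [[0.02,-0.03,0],[0,0,0]],
    [[0.01,-0.02,0],[0,0,0]],
    [[0,0,0],[0,0,0]],
    [[0,0,0],[0,0,0]],
    [[0,0,0],[0,0,0]],
  ],
  hand=0.07,
)

```text
time_s: 46.43
eef_pos: [0.4209, -0.3153, 0.1732]
orientation: [0.145, 3.137, 0.0]
contact_force: [0.1, 0.3, -0.1]
grip_width: 0.0698
gripper_force: 0.0
```

```bash
python3 chk.py
python3 - <<'E'
from h import *
a=cv2.imread("pics/top0.png");b=cv2.imread("pics/topchk.png")
r=np.s_[115:225,222:382]
A=cv2.resize(a[r],None,fx=2.5,fy=2.5,interpolation=3);B=cv2.resize(b[r],None,fx=2.5,fy=2.5,interpolation=3)
top=np.hstack([A,B])
sc=cv2.resize(read_camera("scene")[120:330,130:500],None,fx=1.2,fy=1.2)
mt=cv2.resize(b[195:270,105:195],None,fx=3.8,fy=3.8,interpolation=3)
lo=np.zeros((300,800,3),np.uint8);lo[:252,:444]=sc;lo[:285,450:792]=mt
cv2.imwrite("pics/fin.png",np.vstack([top,lo]))
# sander centre from its top face
C=cam("top");h=cv2.cvtColor(b,cv2.COLOR_BGR2HSV).astype(int);yy,xx=np.mgrid[:420,:560]
m=~((h[...,0]>95)&(h[...,0]<125)&(h[...,1]>100))&(abs(xx-148)<26)&(abs(yy-232)<19)
c=blob(m);print(cv2.minAreaRect((toplane(C,c,.03)[:,:2]*1000).astype(np.float32)))
E
```

```text
varn [[0.5968, 0.0769], [0.5959, 0.0772]] moved mm [-0.9  0.3] 380.5 369.5
wax [[0.5899, -0.0165], [0.59, -0.0158]] moved mm [0.1 0.6] 295.5 301.0
glue [[0.5817, -0.1147], [0.581, -0.1136]] moved mm [-0.7  1.1] 198.5 221.5
((500.7284240722656, 321.11761474609375), (92.8795394897461, 47.0721321105957), 89.66769409179688)
```

View pics/fin.png

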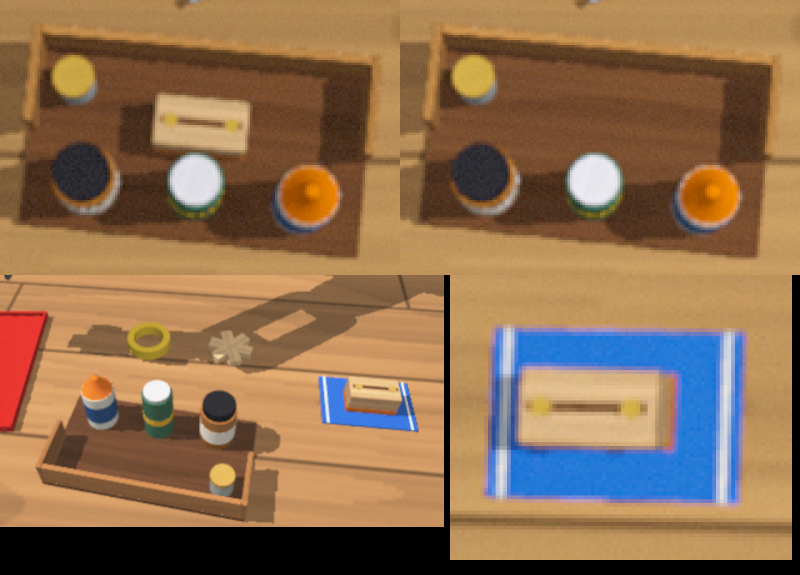

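Run:
```python
from h import *
C=cam("top")
q=(np.array([(519,367),(661,372),(658,449),(516,446),(541,408),(631,408)])-[450,275]+.5)/3.8-.5+[105,195]
w=toplane(C,q,.044);print(w.round(4),w[:4].mean(0),w[4:].mean(0))
```

```text
[[0.5224 0.3625 0.044 ]
 [0.5211 0.2804 0.044 ]
 [0.4778 0.2803 0.044 ]
 [0.4777 0.3621 0.044 ]
 [0.4994 0.3486 0.044 ]
 [0.5005 0.2967 0.044 ]] [0.49974614 0.32131117 0.044     ] [0.49996086 0.32266234 0.044     ]
```

```bash
python3 -c "
from station import *
print(sign_off())"
```

```text
the job is handed in; nothing more can be done
None
```

The job is handed in at about 46 s of the 131 s allowed: the sanding block lies flat on the blue mat, long side along the mat's and within about 3 mm of its middle, and all three containers are back upright within about 1.5 mm of their starting spots, by the overhead camera.

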